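Clamp a circuit board in the repair fixture

ROBOT

A 6-joint arm with a two-finger parallel gripper is mounted at the origin on the work surface. World frame = base frame: x ahead of the robot, y to its left, z up, the work surface at z = 0. Lengths are in m, angles in rad, forces in N, time in s.
With the tool pointing down it reaches from about 0.225 to 0.875 m from the base axis. Payload 3.4 kg.
Tool frame: the origin (TCP) lies between the finger pads; the fingertips stand 11 mm ahead of it and the grasp point (between the pads) lies 8 mm behind it; z points along the fingers, y is the direction in which the jaws open and shut (so a half turn about z gives the same grasp; the last joint's range is limited). The gripper opens to 85 mm and grips with 20 to 120 N. Pads are 22 mm wide; open, the fingers measure 114 mm over their backs; the gripper's body (76 mm by 85 mm) begins 54 mm behind the grasp point. The pads swing forward as they close: fully open they stand 13 mm farther back than shut.
Start: joints at [1.138, 0.276, 1.505, -0, 1.361, -0.121], TCP at [0.176, 0.547, 0.242] pointing down, gripper open.
Joint ranges: [-2.89, 2.89], [-0.75, 2.08], [0.22, 2.7], [-1.18, 4.32], [0.11, 2.71], [-2.7, 2.7]. Speed limits (rad/s): [2.57, 2.57, 3.14, 3.14, 3.14, 3.14].

INTERFACE

Orientations are given as a unit quaternion [w, x, y, z].
In Python, from rig import manip gives the robot as it stands. The module is installed in compiled form; this text tells all that it offers.
- The arm moves only by the tool move_arm, never from a script. Its argument "series" is a list that holds one entry, the list of rows, each a list of 7 numbers: the shift along the world's x, y, z in m, then the turn, a rotation vector about the world's x, y, z in rad, then the finger opening in m, from 0 to 0.0854. A call has 1 to 20 rows; each row shifts and turns the commanded pose from where the row before left it; what a row does not reach is not made up. A row lasts 1/12 s, in which the tool goes at most 41.7 mm and 7.16 degrees, less where a joint would pass 70% of its speed; a pose out of reach is approached as far as the arm can. A call with a gripper value outside its range is refused whole. The fingers move at their own pace and stop on an object; "newtons" is the grip in N (left out, the last holds). Time passes only in rows, so rows that do not move let the fingers close. It gives the time, the measured TCP pose, the force and the opening at its end, in the units of the state.
- manip.get_state(): the state, without advancing time (a new reading comes with each control period).
- manip.get_image(name): name is "scene" or "top"; returns a dict with "color" (480x640x3 uint8, red, green, blue), "fx", "fy", "cx", "cy" (pixels), "R" (3x3) and "t" (3): a world point X has camera coordinates R X + t. Camera axes: x right, y down, z forward; pixel columns grow to the right and rows downward; lengths in m; the calibration is good to about 2 mm. A picture is of the moment at which its call begins. There is no depth.
- manip.sign_off(): hands the job in, once; it reports no verdict.
The state is a dict: "clock": time; "qpos": joint angles; "qd": joint speeds; "effort": joint torques, N m; "position": TCP position; "ee_rot": TCP orientation; "contact_force": force on the tool from outside, world axes, zero at the start; "moment": the same for the moment, N m; "width": finger opening in m.
Only numpy, scipy, OpenCV 4.12 (cv2) and the standard library are available. Lean on these libraries where they do the work, as an engineer would, in place of code of your own. Each camera call takes 0.05 s, during which the arm holds its last target.

TASK

The circuit board lies in the repair fixture with one edge against the fixed jaw. Slide the other jaw along its guide rods by its black grip until it closes snugly on the board's opposite edge, then press the jaw's cam lever down flat to lock it. Leave the board lying flat between the jaws and do not disturb the other things on the bench.

Things in the scene. Friction and masses are not known exactly. Their poses are not given: they have to be found in the camera images.
- fixture: the repair fixture, fixed to the bench: an aluminium bed 150 mm (x) by 440 mm (y) with two steel guide rods along y, end blocks (42 mm high) at both ends and two rubber strips (top 34 mm above the bench) on which the board lies. Origin at the centre of its underside, on the bench; its y axis runs along the rods from the sliding jaw to the fixed jaw, its x axis across them, z up
- fixed_jaw: the fixed jaw, an aluminium carriage bolted to the rods, 140 mm across the rods, 40 mm along them, its body 48 mm high (bolt heads up to 55 mm). Same axes as the fixture. Origin in the plane of its clamping face (y = 0 here, looking to -y at the board), midway between the rods, at bench height. A 4 mm lip overhangs the board's edge, its underside 4 mm above the board
- board: the green circuit board, loose, about 120 g, 100 mm (x) by 110 mm (y) by 3 mm thick, with parts standing up to 16 mm above it. Origin at the centre of its underside, 34 mm above the bench; its y axis points to the fixed jaw, so its free edge, which the sliding jaw must meet, is 55 mm from the origin towards -y, and its other edge touches the fixed jaw's face
- jaw_face (a point): point on the sliding jaw: centre of its clamping face (35.5 mm above the bench), which looks along the fixture's +y at the board's free edge. The sliding jaw is an aluminium carriage 140 mm across the rods and 70 mm along them, top 48 mm above the bench, with the same 4 mm lip above the board's edge. The jaw is closed when this face touches the board's edge
- jaw_grip (a point): centre of the top of the sliding jaw's black grip, 84 mm above the bench: an upright fin 50 mm long across the rods, 16 mm thick along the rods, standing on a 24 mm wide foot; its flat sides are free from 54 mm to 84 mm above the bench. It lies 35 mm behind the clamping face and 41 mm from the middle towards the fixture's -x. Axes as the fixture's: pinch it along y
- jaw (a joint): travel of the sliding jaw along the rods in m, 0 to 0.2; grows towards the fixed jaw (fixture +y). The slide has about 4 N of friction, the same with the lever up or flat, and stays where it is left
- lever (a joint): angle in rad of the steel cam lever on the sliding jaw: 0 = lying flat (locked), grows as its pad end rises; starts raised. It stays where it is left; turning it takes about 3 N at the pad, all the way down to its stop at 0
- lever_pivot (a point): pivot of the cam lever, 57 mm above the bench, 35 mm behind the clamping face; the pivot axis is parallel to the rods, and its brackets stand up to 66 mm above the bench. From here the flat lever runs 90 mm along the fixture's +x; it is 18 mm wide, its upper face 5 mm above the pivot's level when flat
- lever_pad (a point): centre of the upper face of the black thumb pad (22 mm long, 26 mm wide, 8 mm thick) at the lever's end, 79 mm from the pivot along the lever; 63 mm above the bench when flat
- screwdriver: a screwdriver about 190 mm long lying on the bench beside the fixture; bystander
- jar_a: a low closed glass jar with a black lid, 46 mm across and 42 mm high, standing; origin at the centre of its underside; bystander
- jar_b: a low closed glass jar with a black lid, 46 mm across and 42 mm high, standing; origin at the centre of its underside; bystander
- jar_c: a low closed glass jar with a black lid, 46 mm across and 42 mm high, standing; origin at the centre of its underside; bystander
- spool: a solder spool, 60 mm across and 40 mm high, standing on its flange; origin at the centre of its underside; bystander
- spray_can: a green spray can, 52 mm across and about 190 mm high, standing; bystander
- brush: a flat brush about 170 mm long lying on the bench; bystander
Not all that is in view belongs to the job. What is meant by the board is not brown, pink or yellow, and is the larger of those in its own colour.

How it is judged:
On the way, in this order (a step that is already met when the one before it is completed fails the run):
1. the sliding jaw is closed on the board (within 2.5 mm) with the board seated against the fixed jaw, the lever still raised (more than 0.25 rad) (y of jaw_face in the frame of fixed_jaw above -0.1125 m and y of board in the frame of fixed_jaw between -0.058 and -0.053 m and x of board in the frame of fixed_jaw between -0.015 and 0.015 m and z of board in the frame of fixed_jaw between 0.031 and 0.0375 m and angle between board's own z axis and vertical below 0.05 rad and angle between the y axis of board and the y axis of fixed_jaw, either way round below 0.05 rad and value of joint lever above 0.25 rad), for 0.2 s.
2. the lever is pressed flat (below 0.1 rad) (value of joint lever below 0.1 rad), for 0.2 s.
At the end, for the whole second after the job is handed in: The jaws stand no more than 2.5 mm farther apart than the board is long; the board still lies flat on the strips (tilt and turn below 0.05 rad, height within 3 mm) between them, within 3 mm of the fixed jaw's face and 15 mm of the middle; the lever is flat (below 0.1 rad); all is at rest and let go (y of jaw_face in the frame of fixed_jaw above -0.1125 m and y of board in the frame of fixed_jaw between -0.058 and -0.053 m and x of board in the frame of fixed_jaw between -0.015 and 0.015 m and z of board in the frame of fixed_jaw between 0.031 and 0.0375 m and angle between board's own z axis and vertical below 0.05 rad and angle between the y axis of board and the y axis of fixed_jaw, either way round below 0.05 rad and value of joint lever below 0.1 rad and velocity of joint jaw between -0.005 and 0.005 m/s and linear speed of board below 0.02 m/s); the robot touches nothing.
It fails at once if one of the things standing or lying about the bench (jars, spool, spray can, screwdriver, brush) is moved more than 30 mm (distance of any of screwdriver, jar_a, jar_b, jar_c, spool, spray_can, brush from where it was at the start of the episode above 0.03 m).
It also fails if it takes over 48 s, if anything falls off the work surface, if the arm or the gripper's body presses on something with over 40 N, if the wrist force passes 120 N, or if a joint passes its speed limit or range.

## Working session

There is one attempt and no reset: what is moved stays moved. The work goes in short steps, Python scripts to look and compute and a tool call to move; the robot and the scene stay as the last step left them, time stands still between calls to the robot, and variables do not carry over. Pictures are saved under pics/ and viewed, and the job is handed in when it is done.

Besides the shell and the picture viewer there is one more tool, called after "Request:" in YAML: its name, and indented under it one key for each argument. move_arm: Moves the arm, as the interface text tells. Its arguments: {"type":"object","properties":{"series":{"type":"array"},"newtons":{"type":"number"}},"required":["series"]}

```bash
mkdir -p pics; cat > h.py <<'E'
import cv2,numpy as np
from rig import manip
def snap(n,fn):
    d=manip.get_image(n); cv2.imwrite('pics/'+fn,d['color'][:,:,::-1]); return d
def unproj(d,u,v,z):
    R=np.array(d['R']);t=np.array(d['t'])
    r=R.T@np.array([(u-d['cx'])/d['fx'],(v-d['cy'])/d['fy'],1]);c=-R.T@t
    return c+r*(z-c[2])/r[2]
def proj(d,X):
    p=np.array(d['R'])@np.array(X)+np.array(d['t']);return d['fx']*p[0]/p[2]+d['cx'],d['fy']*p[1]/p[2]+d['cy']
E
python3 - <<'E'
from h import *
import pickle
for n in('scene','top'):
    d=snap(n,n+'0.png');pickle.dump(d,open(n+'0.pkl','wb'))
    print(n,d['fx'],d['cx'],d['cy'],-np.array(d['R']).T@d['t'],np.round(d['R'],3).tolist())
s=manip.get_state();print(s)
E
```

```text
scene 479.1342517188146 315.202977995178 240.20495416726334 [1.09056467 0.09673606 0.92485835] [[-0.128, 0.992, 0.007], [0.822, 0.11, -0.559], [-0.555, -0.066, -0.829]]
top 557.0821940272594 321.6878257437975 241.7245188491303 [0.2091732  0.01144239 1.52380628] [[0.003, -1.0, 0.002], [-0.975, -0.004, -0.221], [0.221, -0.001, -0.975]]
{'clock': 0.1, 'qpos': array([ 1.13800671e+00,  2.76545088e-01,  1.50603103e+00,  7.76250990e-06,
        1.36070392e+00, -1.20993870e-01]), 'qd': array([ 7.38723642e-04,  9.65478939e-05, -1.34730732e-03,  2.13507578e-04,
        1.72770797e-03,  1.40599773e-03]), 'effort': array([ 2.39294910e-03, -4.17696404e+01, -2.46405673e+01,  2.90122853e-05,
        5.64188478e-03,  2.51380254e-05]), 'position': array([0.17619488, 0.54685176, 0.24150884]), 'ee_rot': array([-2.34287456e-04,  1.55267892e-01,  9.87872041e-01, -8.10515086e-04]), 'contact_force': array([-0.17448079, -1.02070661,  0.68594755]), 'moment': array([-0.05148488, -0.02927136,  0.02690723]), 'width': 0.08561885593303863}
```

View pics/scene0.png

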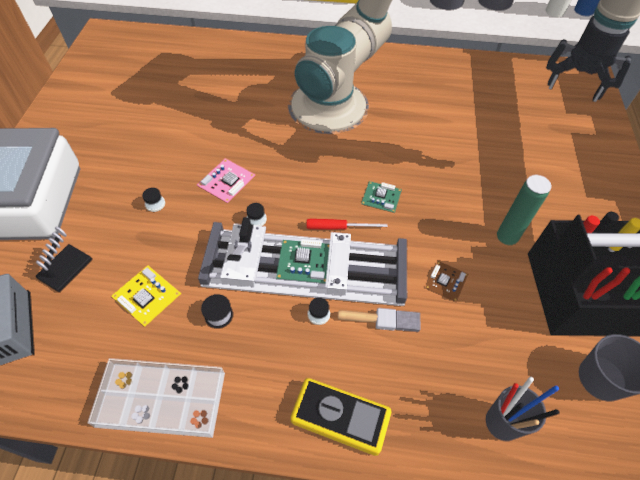

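View pics/top0.png

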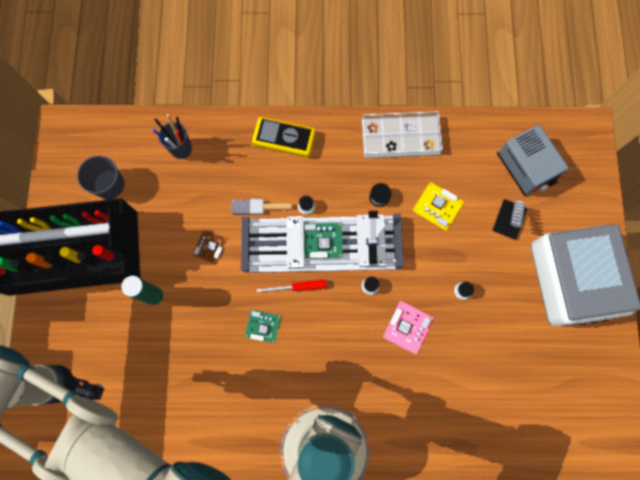

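```bash
python3 - <<'E'
import cv2
a=cv2.imread('pics/scene0.png')[190:340,180:430];b=cv2.imread('pics/top0.png')[190:300,230:420]
cv2.imwrite('pics/sc.png',cv2.resize(a,(800,480),interpolation=2));cv2.imwrite('pics/tc.png',cv2.resize(b,(760,440),interpolation=2))
E
```

```text
(no output)
```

View pics/sc.png

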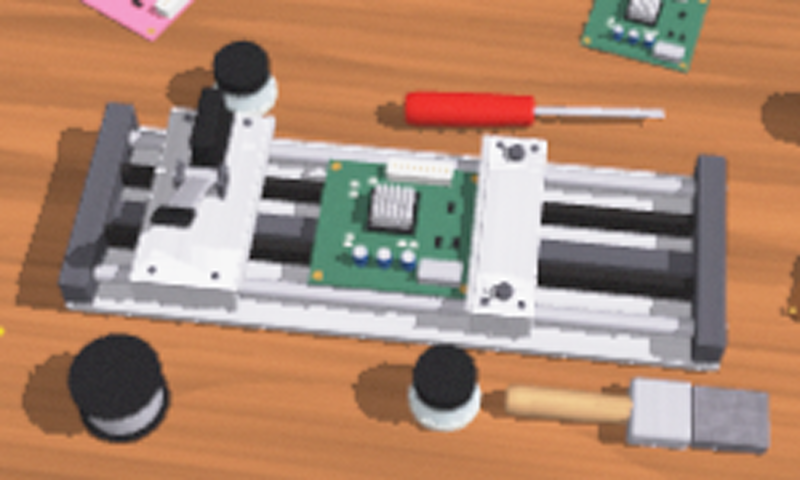

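View pics/tc.png

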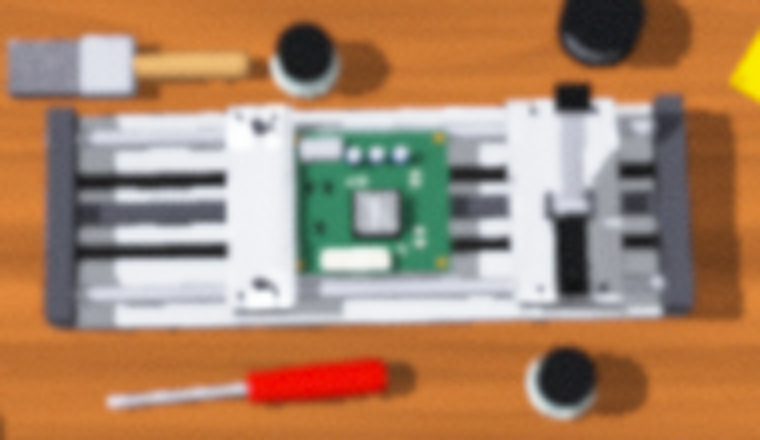

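```bash
cat > m.py <<'E'
from h import *
import pickle
T=pickle.load(open('top0.pkl','rb'));S=pickle.load(open('scene0.pkl','rb'))
def t(n,u,v,z): print('T',n,np.round(unproj(T,230+u/4,190+v/4,z)*1000,1)[:2])
def s(n,u,v,z): print('S',n,np.round(unproj(S,180+u/3.2,190+v/3.2,z)*1000,1)[:2])
t('endL +x',48,110,.042);t('endL -x',48,322,.042);t('endR +x',682,96,.042);t('endR -x',690,310,.042)
t('jaw +x',508,102,.048);t('jaw -x',512,298,.048)
t('grip -x end',573,294,.084);t('grip +x end',573,214,.084)
t('fixed +x',292,106,.048);t('fixed -x',296,302,.048)
t('brd +x',447,130,.037);t('brd -x',452,272,.037)
s('endL +x',722,356,.042) if 0 else None
s('endFix -x outer',725,157,.042);s('endFix +x outer',722,320,.042);s('endSl -x outer',108,104,.042);s('endSl +x outer',63,290,.042)
s('jaw -x',274,116,.048);s('jaw +x',240,290,.048)
s('grip far',212,92,.084);s('grip near',210,128,.084)
s('fixed -x',482,138,.048);s('fixed +x',468,310,.048)
s('brd -x',330,160,.037);s('brd +x',312,285,.037)
E
python3 m.py
```

```text
T endL +x [612.  229.9]
T endL -x [464.1 224.8]
T endR +x [ 623.6 -206.9]
T endR -x [ 473.9 -208.1]
T jaw +x [617.3 -86.5]
T jaw -x [480.6 -87.7]
T grip -x end [ 476.8 -125.4]
T grip +x end [ 530.6 -126.3]
T fixed +x [613.9  61.8]
T fixed -x [477.3  57.6]
T brd +x [600.1 -44.9]
T brd -x [500.4 -47.8]
S endFix -x outer [469.  228.2]
S endFix +x outer [598.  229.1]
S endSl -x outer [ 481.7 -208.3]
S endSl +x outer [ 632.9 -200.5]
S jaw -x [480.4 -88.3]
S jaw +x [620.8 -84.3]
S grip far [ 491.3 -126.2]
S grip near [ 521.  -121.3]
S fixed -x [479.7  58.8]
S fixed +x [615.8  64.8]
S brd -x [504.8 -44.8]
S brd +x [604.9 -40.1]
```

```bash
cat >> m.py <<'E'
def tri(ut,us):
    A=[];
    P=[]
    for d,(u,v) in ((T,(230+ut[0]/4,190+ut[1]/4)),(S,(180+us[0]/3.2,190+us[1]/3.2))):
        K=np.array([[d['fx'],0,d['cx']],[0,d['fy'],d['cy']],[0,0,1]]);P.append((K@np.c_[d['R'],d['t']],np.array([[u],[v]],float)))
    X=cv2.triangulatePoints(P[0][0],P[1][0],P[0][1],P[1][1]);return np.round((X[:3]/X[3]).ravel()*1000,1)
print('pad',tri((573,97),(173,216)))
print('grip',tri((572,255),(212,110)))
R=np.array([[np.cos(.025),-np.sin(.025)],[np.sin(.025),np.cos(.025)]])
for a in (.4,.6,.8,1,1.2):
    o=R@[79*np.cos(a),0]; print(a,[np.round(proj(d,[(549+o[0])/1000,(-126+o[1])/1000,.057+.079*np.sin(a)]),1) for d in(T,S)])
E
python3 m.py|tail -7; python3 - <<'E'
import numpy as np
from scipy.spatial.transform import Rotation as R
from h import *
q=manip.get_state()['ee_rot'];print(R.from_quat(np.roll(q,-1)).as_matrix().round(3))
E
```

```text
pad [ 604.9 -125.2  105.3]
grip [ 503.6 -124.9   80.1]
0.4 [array([372., 210.]), array([233.6, 269.1])]
0.6 [array([372.6, 211.3]), array([233.4, 262.4])]
0.8 [array([373.2, 213.7]), array([233.6, 254.9])]
1 [array([373.7, 217.3]), array([234.2, 247.1])]
1.2 [array([374.2, 221.8]), array([235.1, 239.3])]
[[-0.952  0.307 -0.001]
 [ 0.307  0.952 -0.002]
 [ 0.    -0.002 -1.   ]]
```

Two green boards are in view. One is in the fixture, scene (302,262) / top (323,241), and a clearly smaller one lies on the bench, scene (381,195) / top (263,326). The larger one in the fixture is the board, and the enlarged crops confirm it. The lever is raised about 0.77 rad. The grip is near (505,-126) mm, the jaw needs about 45 mm of travel, and the fixture yaw is about +0.025 rad.

Request:
move_arm:
  series:
    - [[0.0173,-0.0354,0,0,0,0.0177,0.085],[0.0173,-0.0354,0,0,0,0.0177,0.085],[0.0173,-0.0354,0,0,0,0.0177,0.085],[0.0173,-0.0354,0,0,0,0.0177,0.085],[0.0173,-0.0354,0,0,0,0.0177,0.085],[0.0173,-0.0354,0,0,0,0.0177,0.085],[0.0173,-0.0354,0,0,0,0.0177,0.085],[0.0173,-0.0354,0,0,0,0.0177,0.085],[0.0173,-0.0354,0,0,0,0.0177,0.085],[0.0173,-0.0354,0,0,0,0.0177,0.085],[0.0173,-0.0354,0,0,0,0.0177,0.085],[0.0173,-0.0354,0,0,0,0.0177,0.085],[0.0173,-0.0354,0,0,0,0.0177,0.085],[0.0173,-0.0354,0,0,0,0.0177,0.085],[0.0173,-0.0354,0,0,0,0.0177,0.085],[0.0173,-0.0354,0,0,0,0.0177,0.085],[0.0173,-0.0354,0,0,0,0.0177,0.085],[0.0173,-0.0354,0,0,0,0.0177,0.085],[0.0173,-0.0354,0,0,0,0.0177,0.085],[0,0,0,0,0,0,0.085]]

```text
clock: 1.77
position: [0.5085, -0.132, 0.2416]
ee_rot: [0.001, -0.01, 1.0, -0.002]
contact_force: [0.7, 1.3, 0.4]
width: 0.0852
```

Request:
move_arm:
  series:
    - [[0,0,0,0,0,0,0.06],[0,0,0,0,0,0,0.06],[0,0,0,0,0,0,0.06]]

```text
clock: 2.02
position: [0.5043, -0.1241, 0.242]
ee_rot: [-0.001, -0.013, 1.0, 0.001]
contact_force: [-0.3, 0.1, -0.2]
width: 0.0601
```

```bash
python3 - <<'E'
from h import *
print(manip.get_state())
d=snap('top','t1.png');cv2.imwrite('pics/t1c.png',cv2.resize(cv2.imread('pics/t1.png')[170:320,270:470],(800,600)))
d=snap('scene','s1.png');cv2.imwrite('pics/s1c.png',cv2.resize(cv2.imread('pics/s1.png')[150:330,160:400],(800,600)))
E
```

```text
{'clock': 2.0167, 'qpos': array([-3.75775833e-01,  1.92910316e-01,  1.61922570e+00,  5.56736668e-04,
        1.33097729e+00, -1.97192283e+00]), 'qd': array([ 0.01226255, -0.01130368, -0.00120158, -0.00218788, -0.00412607,
       -0.00087942]), 'effort': array([-5.57204951e-01, -3.57153761e+01, -2.44620484e+01, -3.37880873e-02,
       -3.05318122e-02,  2.36736792e-03]), 'position': array([ 0.50427537, -0.12413691,  0.24202581]), 'ee_rot': array([-6.01282581e-04, -1.26086733e-02,  9.99920182e-01,  5.38187052e-04]), 'contact_force': array([-0.28721177,  0.14216944, -0.20494145]), 'moment': array([ 0.02183958,  0.01819936, -0.01519692]), 'width': 0.06014709658806342}
```

View pics/s1c.png

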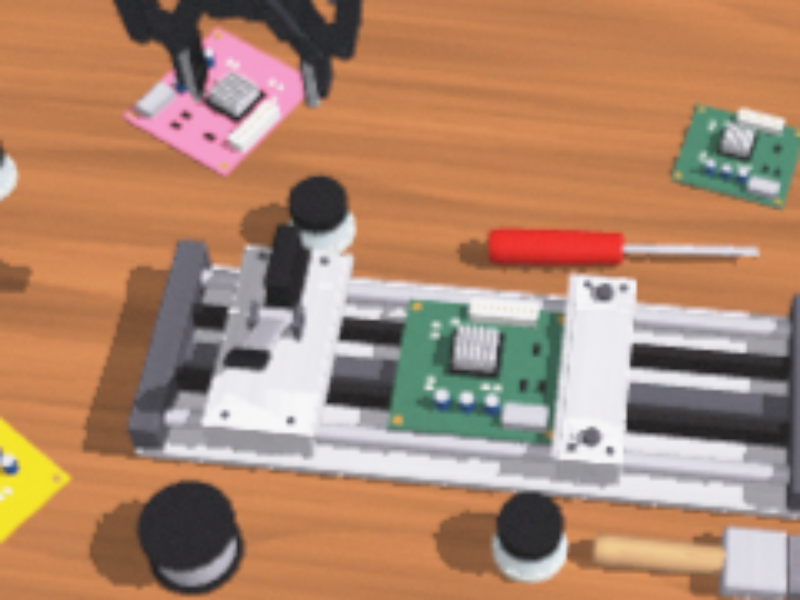

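Request:
move_arm:
  series:
    - [[0,-0.0005,-0.02,0,0,0,0.06],[0,-0.0005,-0.025,0,0,0,0.06],[0,-0.0005,-0.025,0,0,0,0.06],[0,0,-0.025,0,0,0,0.06],[0,0,-0.02,0,0,0,0.06],[0,0,-0.015,0,0,0,0.06],[0,0,-0.01,0,0,0,0.06],[0,0,-0.01,0,0,0,0.06],[0,0,-0.0075,0,0,0,0.06],[0,0,-0.0075,0,0,0,0.06],[0,0,-0.0075,0,0,0,0.06],[0,0,0,0,0,0,0.06],[0,0,0,0,0,0,0.06]]

```text
clock: 3.2
position: [0.5051, -0.1268, 0.0697]
ee_rot: [-0.0, -0.012, 1.0, 0.0]
contact_force: [0.3, 0.0, 0.7]
width: 0.0602
```

```bash
python3 - <<'E'
from h import *
d=snap('scene','s2.png');cv2.imwrite('pics/s2c.png',cv2.resize(cv2.imread('pics/s2.png')[150:330,160:400],(800,600)))
E
```

```text
(no output)
```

View pics/s2c.png

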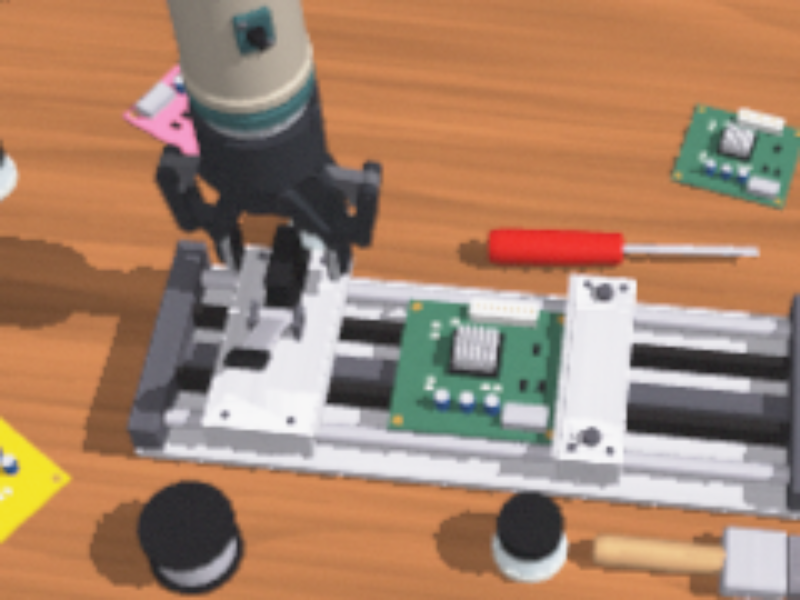

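The fin at crop (288,265) sits between the fingers. Closing.

Request:
move_arm:
  series:
    - [[0,0,0,0,0,0,0.03],[0,0,0,0,0,0,0.01],[0,0,0,0,0,0,0.008],[0,0,0,0,0,0,0.008],[0,0,0,0,0,0,0.008],[0,0,0,0,0,0,0.008]]
  newtons: 40

```text
clock: 3.75
position: [0.5053, -0.1271, 0.0703]
ee_rot: [0.0, -0.012, 1.0, -0.0]
contact_force: [-1.2, -0.5, 4.4]
width: 0.0151
```

Request:
move_arm:
  series:
    - [[0,0,0.001,0,0,0,0.008],[0,0.003,0,0,0,0,0.008],[-0.0001,0.004,0,0,0,0,0.008],[-0.0001,0.004,0,0,0,0,0.008],[-0.0001,0.004,0,0,0,0,0.008],[-0.0001,0.004,0,0,0,0,0.008],[-0.0001,0.004,0,0,0,0,0.008],[-0.0001,0.004,0,0,0,0,0.008],[-0.0001,0.004,0,0,0,0,0.008],[-0.0001,0.004,0,0,0,0,0.008],[-0.0001,0.003,0,0,0,0,0.008],[0,0,0,0,0,0,0.008],[0,0,0,0,0,0,0.008]]

```text
clock: 4.83
position: [0.5043, -0.0877, 0.0704]
ee_rot: [0.0, -0.012, 1.0, 0.001]
contact_force: [4.1, -0.9, -12.5]
width: 0.0147
```

Request:
move_arm:
  series:
    - [[0.0003,0,-0.0006,0,0,0,0.008],[0,0.001,0,0,0,0,0.008],[0,0.001,0,0,0,0,0.008],[0,0.001,0,0,0,0,0.008],[0,0,0,0,0,0,0.008]]

```text
clock: 5.25
position: [0.5043, -0.0861, 0.0704]
ee_rot: [-0.0, -0.012, 1.0, -0.0]
contact_force: [0.7, -3.6, -5.7]
width: 0.0156
```

```bash
python3 - <<'E'
from h import *
d=snap('top','t3.png');cv2.imwrite('pics/t3c.png',cv2.resize(cv2.imread('pics/t3.png')[190:300,260:420],(800,550)))
d=snap('scene','s3.png');cv2.imwrite('pics/s3c.png',cv2.resize(cv2.imread('pics/s3.png')[200:320,200:360],(800,600)))
E
```

```text
(no output)
```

View pics/s3c.png

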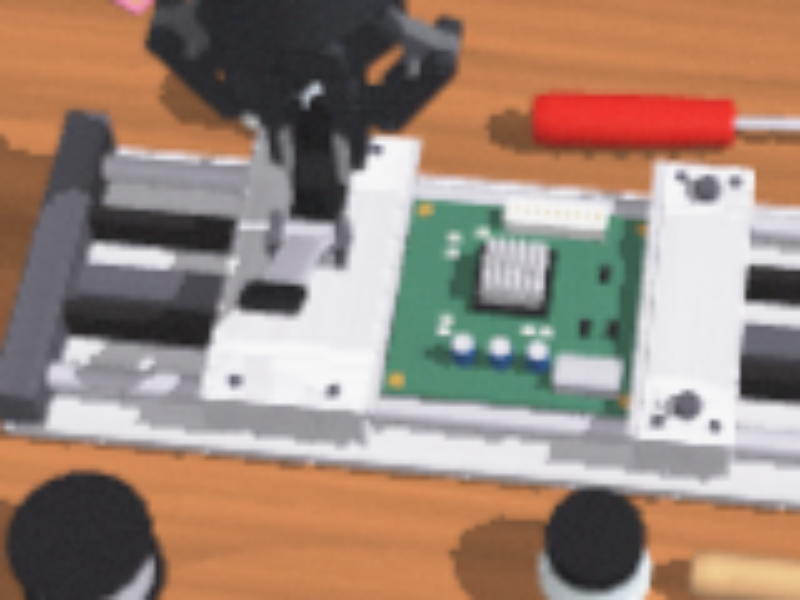

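View pics/t3c.png

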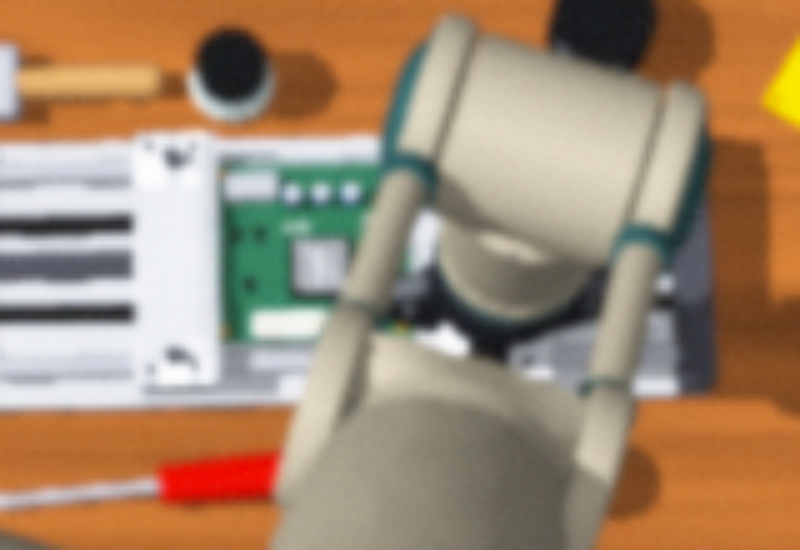

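Request:
move_arm:
  series:
    - [[0,0.001,0,0,0,0,0.008],[0,0.001,0,0,0,0,0.008],[0,0.0005,0,0,0,0,0.008],[0,0,0,0,0,0,0.008]]

```text
clock: 5.68
position: [0.5043, -0.0832, 0.0704]
ee_rot: [-0.0, -0.012, 1.0, 0.0]
contact_force: [-0.2, -3.4, -2.8]
width: 0.0151
```

Request:
move_arm:
  series:
    - [[0,0.0005,0,0,0,0,0.008],[0,0.0005,0,0,0,0,0.008],[0,0,0,0,0,0,0.008]]

```text
clock: 5.93
position: [0.5042, -0.0822, 0.0704]
ee_rot: [-0.0, -0.012, 1.0, 0.0]
contact_force: [-1.1, -3.3, -1.7]
width: 0.0153
```

Request:
move_arm:
  series:
    - [[0,0.0005,0,0,0,0,0.008],[0,0.0005,0,0,0,0,0.008],[0,0,0,0,0,0,0.008]]

```text
clock: 6.18
position: [0.5042, -0.0817, 0.0704]
ee_rot: [-0.0, -0.012, 1.0, -0.0]
contact_force: [-0.9, -5.2, -0.9]
width: 0.0156
```

Request:
move_arm:
  series:
    - [[0,0.0005,0,0,0,0,0.008],[0,0.0005,0,0,0,0,0.008],[0,0,0,0,0,0,0.008]]

```text
clock: 6.43
position: [0.5042, -0.0817, 0.0704]
ee_rot: [-0.0, -0.013, 1.0, -0.001]
contact_force: [-2.3, -8.5, -3.1]
width: 0.015
```

Request:
move_arm:
  series:
    - [[0,0.0005,0,0,0,0,0.008],[0,0.0005,0,0,0,0,0.008],[0,0,0,0,0,0,0.008],[0,0,0,0,0,0,0.008],[0,0,0,0,0,0,0.008]]

```text
clock: 6.85
position: [0.5042, -0.0816, 0.0704]
ee_rot: [-0.0, -0.013, 1.0, -0.002]
contact_force: [-2.1, -12.7, -3.3]
width: 0.0152
```

```bash
python3 - <<'E'
from h import *
d=snap('scene','s4.png');cv2.imwrite('pics/s4c.png',cv2.resize(cv2.imread('pics/s4.png')[200:320,200:360],(800,600)))
print(manip.get_state()['contact_force'])
E
```

```text
[ -2.1686686  -11.16961429  -2.48131182]
```

View pics/s4c.png

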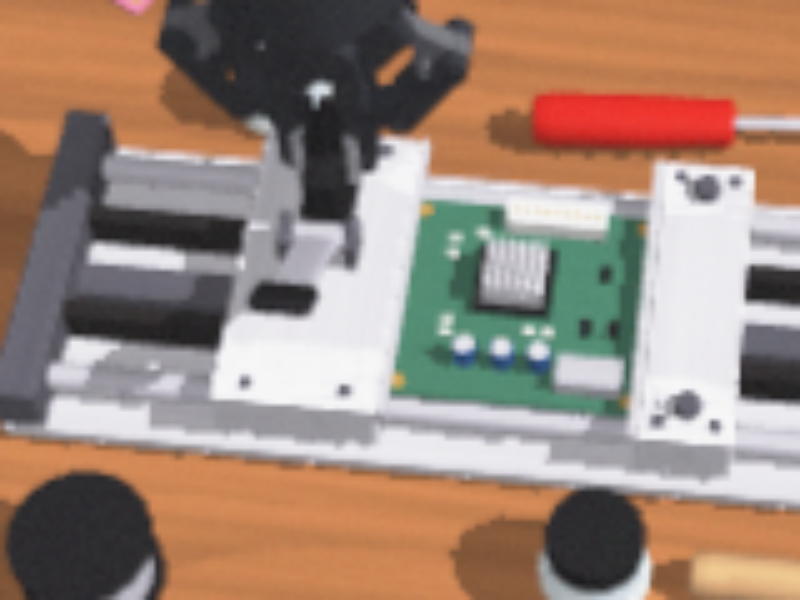

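The face has stalled against the board edge, with the y force rising to about 12 N and no motion. In the crop the lip overlaps the board edge at about (395,330), and the board is still against the fixed jaw. Releasing and rising.

Request:
move_arm:
  series:
    - [[0,0,0,0,0,0,0.045],[0,-0.001,0,0,0,0,0.045],[0,0,0,0,0,0,0.045],[0,0,0,0,0,0,0.045],[0,0,0.01,0,0,0,0.045],[0,0,0.02,0,0,0,0.045],[0,0,0.025,0,0,0,0.045],[0,0,0.025,0,0,0,0.045],[0,0,0.015,0,0,0,0.02],[0,0,0,0,0,0,0],[0.02,0.001,0,0,0,0,0],[0.02,0.001,0,0,0,0,0],[0.02,0,0,0,0,0,0],[0.02,0,0,0,0,0,0],[0.018,0,0,0,0,0,0],[0,0,0,0,0,0,0],[0,0,0,0,0,0,0]]

```text
clock: 8.32
position: [0.6022, -0.0779, 0.1642]
ee_rot: [-0.001, -0.013, 1.0, 0.0]
contact_force: [-0.6, 0.7, 0.1]
width: 0.0
```

```bash
python3 - <<'E'
from h import *
print(manip.get_state()['position'],manip.get_state()['width'])
d=snap('scene','s5.png');cv2.imwrite('pics/s5c.png',cv2.resize(cv2.imread('pics/s5.png')[190:310,200:360],(800,600)))
print(proj(d,[.6015,-.079,.116]),proj(d,[.549,-.0805,.057]))
E
```

```text
[ 0.60217605 -0.07790959  0.16417642] 1.7598449211006724e-05
(np.float64(256.23061605340746), np.float64(255.8125770899795)) (np.float64(262.9359258874953), np.float64(249.84231630462403))
```

View pics/s5c.png

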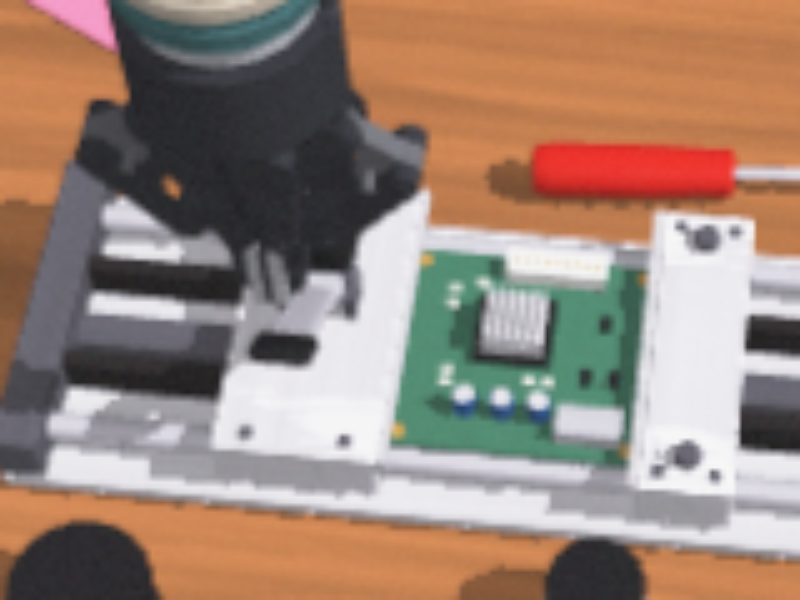

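Request:
move_arm:
  series:
    - [[0.003,0,-0.015,0,0,0,0],[0.003,0,-0.014,0,0,0,0],[0.001,0,-0.005,0,0,0,0],[0.001,0,-0.005,0,0,0,0],[0.001,0,-0.005,0,0,0,0],[0.002,0,-0.004,0,0,0,0],[0.002,0,-0.004,0,0,0,0],[0.002,0,-0.004,0,0,0,0],[0.002,0,-0.004,0,0,0,0],[0,0,0,0,0,0,0]]

```text
clock: 9.2
position: [0.6206, -0.0785, 0.1049]
ee_rot: [0.001, -0.012, 1.0, -0.0]
contact_force: [2.7, 1.1, 3.0]
width: -0.0001
```

```bash
python3 - <<'E'
from h import *
print(manip.get_state()['contact_force'])
d=snap('scene','s6.png');cv2.imwrite('pics/s6c.png',cv2.resize(cv2.imread('pics/s6.png')[190:310,200:360],(800,600)))
E
```

```text
[2.69542664 1.1018669  2.9728396 ]
```

View pics/s6c.png

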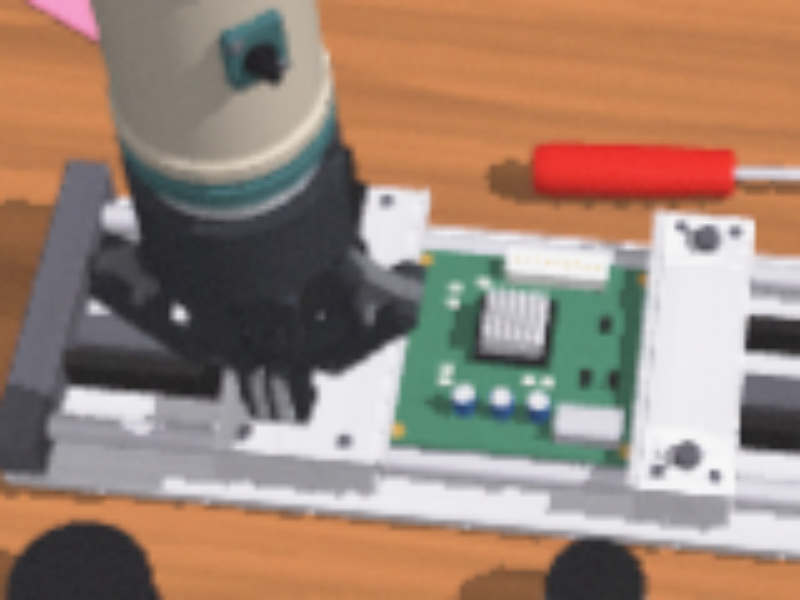

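Contact force of about 3 N matches the lever resistance, so the tip is on the pad. Continuing down.

Request:
move_arm:
  series:
    - [[0.001,0,-0.004,0,0,0,0],[0.001,0,-0.004,0,0,0,0],[0.001,0,-0.004,0,0,0,0],[0.001,0,-0.004,0,0,0,0],[0.001,0,-0.004,0,0,0,0],[0.001,0,-0.003,0,0,0,0],[0,0,-0.002,0,0,0,0],[0,0,-0.002,0,0,0,0],[0,0,0,0,0,0,0],[0,0,0,0,0,0,0]]

```text
clock: 10.08
position: [0.6241, -0.0781, 0.0775]
ee_rot: [-0.002, -0.012, 1.0, 0.0]
contact_force: [-0.3, -0.3, 0.8]
width: -0.0001
```

Request:
move_arm:
  series:
    - [[0,0,-0.001,0,0,0,0],[0,0,-0.001,0,0,0,0],[0,0,-0.001,0,0,0,0],[0,0,0,0,0,0,0]]

```text
clock: 10.42
position: [0.6244, -0.0781, 0.0748]
ee_rot: [-0.001, -0.012, 1.0, 0.0]
contact_force: [-1.2, 1.1, 1.0]
width: -0.0002
```

Request:
move_arm:
  series:
    - [[0,0,-0.001,0,0,0,0],[0,0,-0.001,0,0,0,0],[0,0,0,0,0,0,0],[0,0,0,0,0,0,0]]

```text
clock: 10.75
position: [0.6247, -0.0781, 0.0737]
ee_rot: [-0.001, -0.012, 1.0, 0.0]
contact_force: [-3.3, 0.4, 6.3]
width: 0.0002
```

```bash
python3 - <<'E'
from h import *
print(manip.get_state()['contact_force'])
d=snap('scene','s7.png');cv2.imwrite('pics/s7c.png',cv2.resize(cv2.imread('pics/s7.png')[190:310,200:360],(800,600)))
E
```

```text
[-3.32663374  0.39066596  6.32730379]
```

View pics/s7c.png

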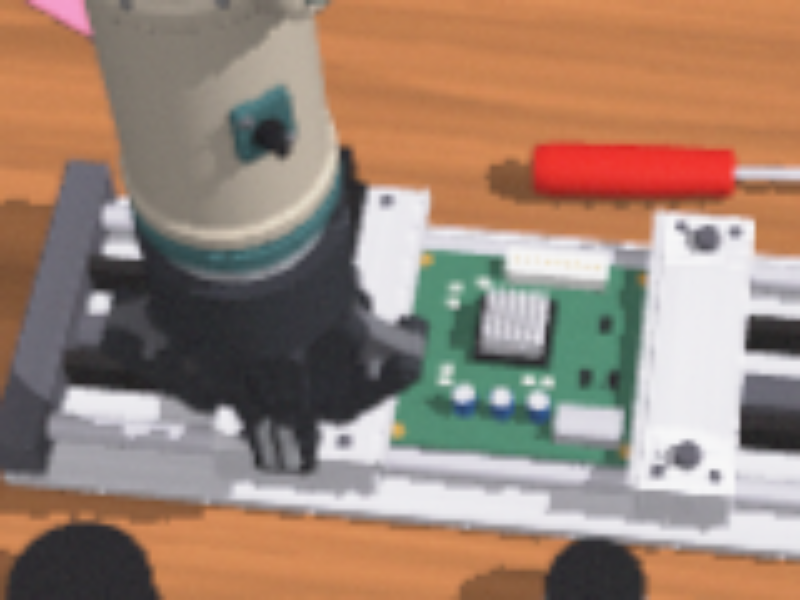

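Position stalls at TCP z = 0.0737 (tip at 63 mm, the flat pad height) and the force is building. I'll press a little more, then retreat up and away and check.

Request:
move_arm:
  series:
    - [[0,0,-0.001,0,0,0,0],[0,0,-0.001,0,0,0,0],[0,0,0,0,0,0,0],[0,0,0,0,0,0,0]]

```text
clock: 11.13
position: [0.6248, -0.0781, 0.0734]
ee_rot: [-0.0, -0.012, 1.0, 0.0]
contact_force: [-5.9, 0.3, 14.6]
width: 0.0003
```

Request:
move_arm:
  series:
    - [[0,0,0.01,0,0,0,0],[0,0,0.02,0,0,0,0],[0,0,0.03,0,0,0,0],[0,0,0.03,0,0,0,0],[0,0,0.03,0,0,0,0],[-0.03,0,0.03,0,0,0,0],[-0.03,0,0.02,0,0,0,0],[-0.04,0,0,0,0,0,0],[-0.04,0,0,0,0,0,0],[-0.04,0,0,0,0,0,0],[-0.04,0,0,0,0,0,0],[-0.04,0,0,0,0,0,0],[-0.03,0,0,0,0,0,0],[0,0,0,0,0,0,0],[0,0,0,0,0,0,0],[0,0,0,0,0,0,0]]

```text
clock: 12.47
position: [0.3372, -0.0787, 0.2412]
ee_rot: [0.001, -0.012, 1.0, -0.0]
contact_force: [0.2, 0.4, -0.0]
width: 0.0002
```

```bash
python3 - <<'E'
from h import *
print(manip.get_state()['contact_force'],manip.get_state()['qd'].round(3))
d=snap('scene','s8.png');cv2.imwrite('pics/s8c.png',cv2.resize(cv2.imread('pics/s8.png')[190:310,200:360],(800,600)))
for r in (0,79): print(proj(d,[.549+r/1000,-.0803+r*.025e-3,.063]))
d=snap('top','t8.png');cv2.imwrite('pics/t8c.png',cv2.resize(cv2.imread('pics/t8.png')[190:300,260:420],(800,550)))
E
```

```text
[ 0.16232005  0.35055389 -0.00180551] [ 0.009  0.026 -0.018 -0.001  0.003 -0.002]
(np.float64(262.79474056746324), np.float64(248.33397114447146))
(np.float64(256.4655586978658), np.float64(280.4471306500674))
```

View pics/s8c.png

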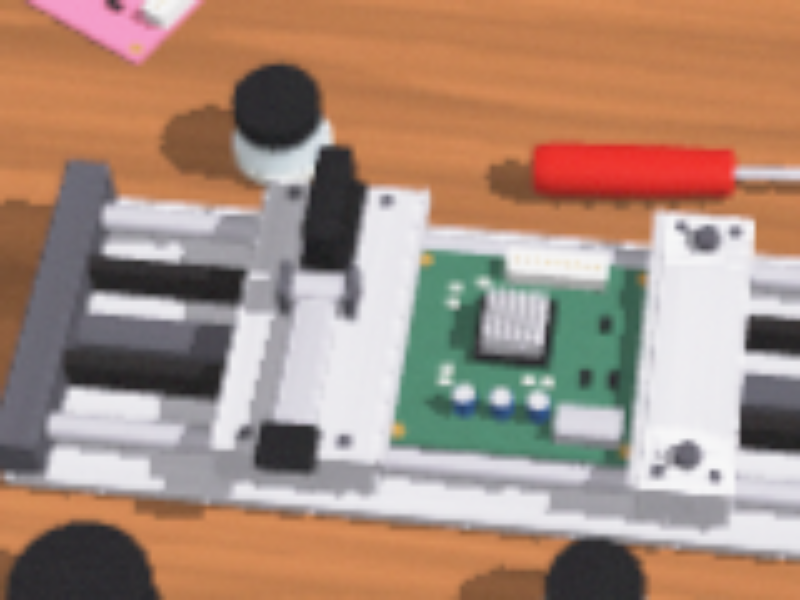

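View pics/t8c.png

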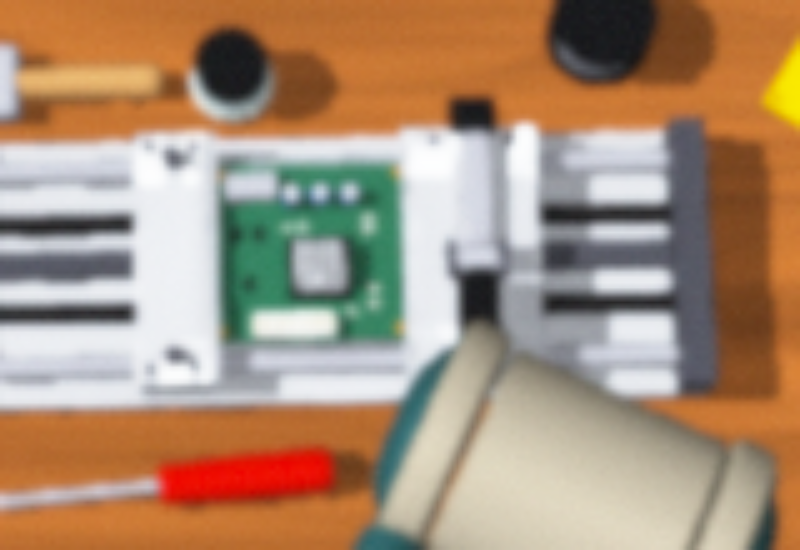

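The lever lies flat: the pad is at crop (287,447), against (282,452) predicted for 0 rad. The lips are about 102 mm apart (110 − 2×4), so the jaw is closed, and the board and bystanders are in place.

```bash
python3 -c "
from rig import manip
print(manip.sign_off())"
```

```text
the job is handed in; nothing more can be done
None
```

The job is handed in: the sliding jaw is closed on the board and the cam lever is pressed down flat. It took about 12.6 s of the 48 s, and the hand-in reports no verdict.

- **Closing the jaw:** I pinched the black grip and slid the jaw about 45 mm. It stalled on the board's edge, with the y force rising to about 12 N and no further motion. The lever was still raised, at roughly 0.65–0.77 rad.
- **Locking the lever:** I released the grip and pressed the lever pad with closed fingers. It stopped at its end with the fingertips about 62–63 mm above the bench (63 mm is the flat height), pressing with up to 15 N. I then backed the arm away.
- **Last checks:**
  - The lips are about 102 mm apart in the top image, which matches a closed jaw.
  - The board lies square against the fixed jaw.
  - The lever pad appears within about 1–1.5 image pixels of where it should be when flat.
  - The things near the fixture look unmoved, and the measured contact force is about zero.
- **Disagreement and gap:** The two lever-angle estimates before pressing differed by about 0.1 rad, which did not affect the result. In the final pictures I viewed only the area around the fixture, so I did not look again at the spray can or the farther jar.

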